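# Push the stray bit case back into its row

### The arm

A 6-joint arm with a two-finger parallel gripper is mounted at the origin on a cart in front of the work surface, level with it; the furniture and walls round the work are solid. World frame = base frame: x ahead of the robot, y to its left, z up, the work surface at z = 0. Lengths are in mm, angles in rad, forces in N, time in s.
With the tool pointing down it reaches from about 325 to 925 mm from the base axis. Payload 3.1 kg.
Tool frame: the origin (TCP) lies between the finger pads; the fingertips stand 17 mm ahead of it and the grasp point (between the pads) lies 2 mm behind it; z points along the fingers, y is the direction in which the jaws open and shut (so a half turn about z gives the same grasp; the last joint's range is limited). The gripper opens to 85 mm and grips with 20 to 120 N. Pads are 22 mm wide; open, the fingers measure 114 mm over their backs; the gripper's body (76 mm by 85 mm) begins 54 mm behind the grasp point. The pads swing forward as they close: fully open they stand 13 mm farther back than shut.
Start: joints at [1.012, 0.217, 1.613, -0, 1.311, -0.112], TCP at [270.035, 563.667, 213.8] pointing down, gripper open.
Joint ranges: [-2.75, 2.75], [-0.78, 2.1], [0.31, 2.55], [-1.13, 4.27], [0.13, 2.63], [-2.58, 2.58]. Speed limits (rad/s): [2.79, 2.79, 3.14, 3.14, 3.14, 3.14].

### API

Orientations are given as a rotation vector (axis times angle).
In Python, from workcell import arm, cams, job gives the robot as it stands.
- The arm moves only by the shell command python3 -m jog 'ROWS' [FORCE]. ROWS is JSON, a list of rows, each a list of 7 numbers: the opening in per cent of the stroke, from 0 (shut) to 100 (fully open), then the shift along the tool's x, y, z in mm, then the turn, a rotation vector about the tool's x, y, z in degrees. A call has 1 to 8 rows; each row is the pose to reach, as a shift and turn from the pose measured when the call began, along the tool's axes at that moment; what a row does not reach only later rows make up. A row lasts 1/10 s, in which the tool goes at most 50 mm and 8.59 degrees, less where a joint would pass 70% of its speed; a pose out of reach is approached as far as the arm can. A call with a gripper value outside its range is refused whole. The fingers move at their own pace and stop on an object; FORCE is the grip in N (left out, the last holds). Time passes only in rows, so rows that repeat a pose let the fingers close. It gives the time, the measured TCP pose, the force and the opening at its end, in the units of the state.
- arm.state(): the state, without advancing time (a new reading comes with each control period).
- cams.grab_frame(name): name is "side" or "top" or "wrist"; returns a dict with "pixels" (480x640x3 uint8, blue, green, red), "range_z" (480x640 float32, mm along the optical axis (not along the pixel's ray), 0 where there is no reading), "intrinsics" (3x3 intrinsics, pixels), "rvec" (rotation vector, rad) and "tvec" (3), from world to camera coordinates, as OpenCV has them. Camera axes: x right, y down, z forward; pixel columns grow to the right and rows downward; lengths in mm; the calibration is good to about 2 mm. The wrist camera is an equidistant fisheye: a pixel r from the principal point sees the ray r / f radians off the axis. A picture is of the moment at which its call begins.
- job.job_done(): hands the job in, once; it reports no verdict.
The state is a dict: "t": time; "joint_positions": joint angles; "joint_velocities": joint speeds; "effort": joint torques, N m; "tool_pos": TCP position; "tcp_rot": TCP orientation; "force": force on the tool from outside, world axes, zero at the start; "moment": the same for the moment, N m; "width": finger opening in mm.
Only numpy, scipy, OpenCV 4.12 (cv2) and the standard library are available. Lean on these libraries where they do the work, as an engineer would, in place of code of your own. Each camera call takes 0.05 s, during which the arm holds its last target.

### The job

Four slim bit cases stand in a row in the wooden tray, with an opening between the middle two that is too narrow for a fifth. Push the stray slim case, which stands on the bench outside the tray and matches those in the row, down into that opening so that its neighbours slide apart, until it stands on the tray's floor between them. It and its two neighbours must end upright on the tray floor; do not topple them.

Things in the scene. Friction and masses are not known exactly. Their poses are not given: they have to be found in the camera images.
- stray_case: The slim case: grey plastic, 0.15 kg, upright on the bench. Body 90 (x) x 32 (y) x 46 mm high; foot tapers over 12 mm to 18 mm thick, shoulders over 7 mm to 18 mm. Rib on top, 36 (x) x 10 (y), top at z 74 mm: grip its ends, closing along x (in the row its faces have only 22 mm free). Origin: centre of underside, z up; half a turn is the same. A 56 mm thick case also stands outside: not that one.
- tray: Open wooden tray, fixed. Outside 124 (x) x 202 mm (y), inside 106 x 184; walls 30 mm high, floor 6 mm thick. Origin: centre of underside, z up. The row runs along its y, away from the robot; each case's x along its x. Behind case_far and behind case_near one more slim case stands loose, 1 mm off, then 12 to 27 mm free to the end wall. All slides easily (friction 0.3); a few newtons spread the row.
- case_far: Slim case, shape and size as the stray one, loose, standing on the tray floor (underside 6 mm above the bench) on the tray's +y side of the opening, the side away from the robot. Origin: centre of underside, z up, x across the row, y along the row.
- case_near: The same on the tray's -y side of the opening, nearer the robot. The opening between the flanks of case_far and case_near is 14 to 18 mm wide at the start, widening to 28 to 32 mm at the top of their bevelled shoulders, 52 mm above the bench (46 mm above their undersides).
Mind the look-alikes: they are no part of the job. Leave any red look-alike of the stray_case alone.

How it is judged (in metres and radians):
At the end, for the whole second after the job is handed in: The stray case stands in the tray between case_far and case_near, 25 to 65 mm from each along the row, within 60 mm of the tray's centre; all three stand on the tray floor (within 6 mm) and upright (0.18 rad); the stray is square to the tray (0.2 rad) and at rest (z of each of stray_case, case_far, case_near in the frame of tray below 0.012 m and y of stray_case in the frame of case_far between -0.065 and -0.025 m and y of stray_case in the frame of case_near between 0.025 and 0.065 m and horizontal distance between stray_case and tray below 0.06 m and angle between the x axis of stray_case and the x axis of tray, either way round below 0.2 rad and angle between each of stray_case, case_far, case_near's own z axis and vertical below 0.18 rad and linear speed of stray_case below 0.02 m/s); the robot touches nothing.
It fails at once if case_far toppled (leaned over by more than 0.5 rad) (angle between case_far's own z axis and vertical above 0.5 rad).
It fails at once if case_near toppled (leaned over by more than 0.5 rad) (angle between case_near's own z axis and vertical above 0.5 rad).
It also fails if it takes over 35 s, if anything falls off the work surface, if the arm or the gripper's body presses on something with over 40 N, if the wrist force passes 120 N, or if a joint passes its speed limit or range.

## Working session

There is one attempt and no reset: what is moved stays moved. The work goes in short steps, Python scripts to look and compute and a shell command to move; the robot and the scene stay as the last step left them, time stands still between calls to the robot, and variables do not carry over. Pictures are saved under pics/ and viewed, and the job is handed in when it is done.

```bash
mkdir -p pics; ls
python3 - <<'E'
from workcell import arm,cams
import cv2,pickle
print(arm.state())
for n in("side","top","wrist"):
    f=cams.grab_frame(n); pickle.dump(f,open(f"pics/{n}0.pkl","wb")); cv2.imwrite(f"pics/{n}0.png",f["pixels"]); print(n,f["intrinsics"],f["rvec"],f["tvec"])
E
```

```text
pics
{'t': 0.0, 'joint_positions': array([ 1.01179151e+00,  2.17805262e-01,  1.61494629e+00, -1.69497835e-05,
        1.31128327e+00, -1.12193861e-01]), 'joint_velocities': array([-2.06516799e-04,  2.20810233e-04, -3.92203209e-04, -1.11607599e-03,
       -5.92804258e-04, -2.24009427e-06]), 'effort': array([-2.96544013e-04, -3.96852100e+01, -3.03850150e+01, -1.93565115e-04,
        9.92184825e-03,  1.81431787e-06]), 'tool_pos': array([269.57762746, 562.91546249, 212.43026914]), 'tcp_rot': array([-0.69584342, -3.06274998,  0.0036297 ]), 'force': array([-0.15020935, -0.32051837, -0.05680336]), 'moment': array([ 0.01117947,  0.02155672, -0.06923158]), 'width': 85.80341426782674}
side [[461.9458703    0.         319.21567448]
 [  0.         461.9458703  240.48914654]
 [  0.           0.           1.        ]] [ 0.23207125 -2.57217893  1.64979723] [ 515.04314266  -70.18076003 1137.20354328]
top [[583.01135481   0.         321.08130634]
 [  0.         583.01135481 243.02984387]
 [  0.           0.           1.        ]] [ 2.12078102 -2.16851622  0.18706998] [387.90203943 441.5419071  813.24680526]
wrist [[371.64829954   0.         314.6409875 ]
 [  0.         371.64829954 237.40395248]
 [  0.           0.           1.        ]] [-2.42928731 -1.53005935 -0.23630026] [-623.66874965  -38.84324386  379.53007028]
```

View pics/top0.png

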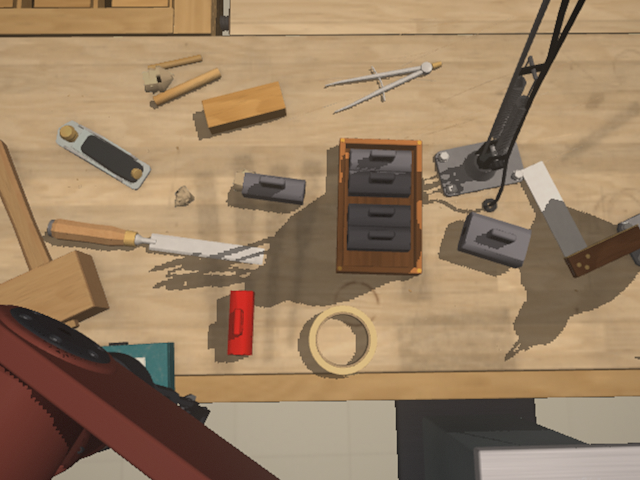

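View pics/side0.png

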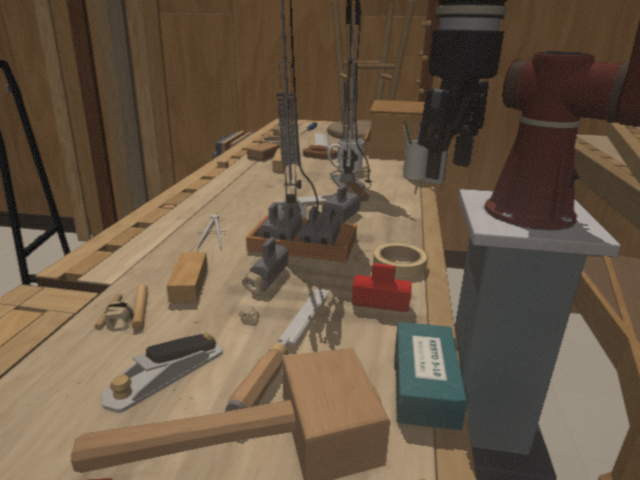

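View pics/wrist0.png

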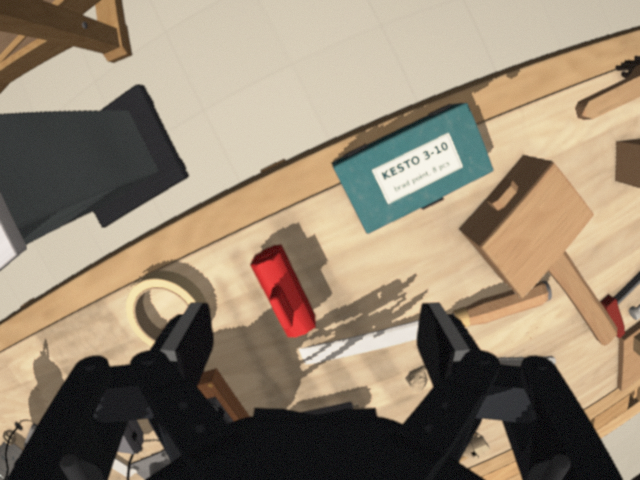

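The stray slim case is at about (274,188) in the top view. The tray is at (380,205), the thick case at (495,240) and the red look-alike at (240,322). Next I'll measure with depth.

```bash
cat > h.py <<'E'
import numpy as np,cv2,pickle
def world(f):
    K=f["intrinsics"];Z=f["range_z"].astype(float);R=cv2.Rodrigues(np.array(f["rvec"],float))[0]
    v,u=np.mgrid[:480,:640]
    P=np.stack([(u-K[0,2])/K[0,0]*Z,(v-K[1,2])/K[1,1]*Z,Z],-1)
    W=(P-np.array(f["tvec"]).ravel())@R
    W[Z==0]=np.nan
    return W
def blobs(W,zl,zh,box,mina=20):
    x0,x1,y0,y1=box
    m=(W[...,2]>zl)&(W[...,2]<zh)&(W[...,0]>x0)&(W[...,0]<x1)&(W[...,1]>y0)&(W[...,1]<y1)
    n,l,s,c=cv2.connectedComponentsWithStats(m.astype(np.uint8),connectivity=4)
    for i in range(1,n):
        if s[i,4]<mina: continue
        p=W[l==i]; r=cv2.minAreaRect(p[:,:2].astype(np.float32))
        print("px",c[i].round(1),"n",s[i,4],"med",np.median(p,0).round(1),"rect c",np.round(r[0],1),"size",np.round(r[1],1),"ang",round(r[2],1))
E
python3 - <<'E'
from h import *
f=pickle.load(open("pics/top0.pkl","rb"));W=world(f)
for p in [(274,188),(274,184),(380,156),(380,176),(380,212),(380,235),(340,150),(240,183),(495,240)]: print(p,W[p[1],p[0]].round(1))
box=(W[188,274,0]-150,W[188,274,0]+150,W[188,274,1]-330,W[188,274,1]+100)
print(box)
print("ribs");blobs(W,62,90,box)
print("tops");blobs(W,40,56,box)
print("walls");blobs(W,24,35,box)
img=f["pixels"]; cv2.imwrite("pics/crop0.png",cv2.resize(img[120:290,220:440],None,fx=3.5,fy=3.5,interpolation=cv2.INTER_CUBIC))
E
```

```text
(274, 188) [529.  444.3  50.3]
(274, 184) [529.3 442.8  71.6]
(380, 156) [565.7 292.6  76.3]
(380, 176) [535.4 294.3  80.6]
(380, 212) [484.2 296.3  80.2]
(380, 235) [451.7 297.7  81.4]
(340, 150) [591.1 346.3  29.2]
(240, 183) [542.7 495.6  30.7]
(495, 240) [446.1 130.5  52.1]
(np.float64(379.0294617985529), np.float64(679.0294617985529), np.float64(114.25284611096492), np.float64(544.2528461109649))
ribs
px [492.9 148.6] n 80 med [574.8 132.3  76.6] rect c [571.5 130.7] size [15.8 14.1] ang 14.7
px [481.9 147.7] n 25 med [576.1 146.9  72. ] rect c [576.6 146. ] size [2.7 5.1] ang 17.8
px [382.3 155.2] n 260 med [566.  289.8  78.7] rect c [568.5 288.7] size [35.  11.7] ang 88.2
px [495.5 163.3] n 203 med [551.5 130.5  80. ] rect c [550.6 128.8] size [14.3 28.6] ang 7.4
px [382.  177.5] n 254 med [533.5 291.2  78.9] rect c [535.4 290.7] size [35.4 11.2] ang 86.5
px [502.7 183.2] n 63 med [521.9 122.4  79.5] rect c [523.8 122.2] size [21.   5.1] ang 9.7
px [272.3 181.7] n 219 med [532.1 445.3  73.4] rect c [533.7 445.3] size [35.6 11.6] ang 79.8
px [381.5 211.6] n 244 med [484.8 293.8
[... 965 characters left out ...]
[660.9 487.8] size [ 46.6 118.9] ang 9.4
px [379.3 206.1] n 2573 med [504.  291.9  30.1] rect c [506.7 290.1] size [123.3 203.8] ang 87.2
px [479.2 166.7] n 173 med [558.7 141.5  29.5] rect c [562.3 137.4] size [36.9 20.8] ang 41.2
px [240.3 178.6] n 195 med [548.9 495.7  31.3] rect c [551.7 493.5] size [21.8 38.3] ang 51.9
px [273.1 198.8] n 105 med [518.3 448.3  29.2] rect c [518.1 447.8] size [90.   4.3] ang 83.2
px [379.  195.3] n 115 med [520.1 289.4  30. ] rect c [520.1 291.1] size [88.3  1.6] ang 86.9
px [473.7 244.5] n 131 med [436.3 161.1  29.9] rect c [442.6 154.6] size [85.1 42. ] ang 30.6
px [397.9 251. ] n 26 med [436.5 266.9  29.2] rect c [436.6 266.3] size [30.9  0.7] ang 86.7
```

View pics/crop0.png

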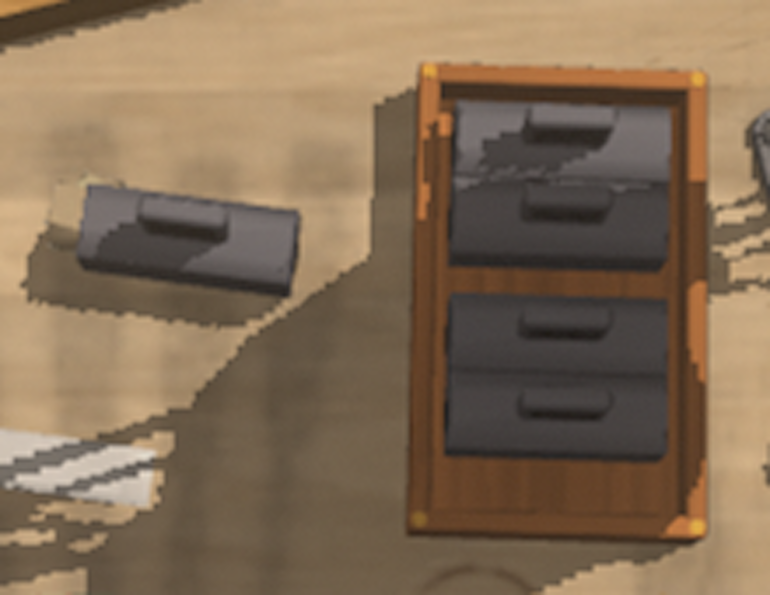

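The crop shows the stray at about (188,240) and the opening between the rows at (560,280), both clear. Depth gives the stray at (533.5, 445.4) with its long axis at about 81°, and the opening centre at (511.2, 291.8) at about 86.7°. Now I'll plan the approach and check the lamp clearance.

```bash
cat >> h.py <<'E'
from scipy.spatial.transform import Rotation as Ro
def rel(st,target,yawdeg):
    """shift (tool axes) and turn vec deg to reach target with tool down and tool y at yawdeg (mod 180)"""
    R=Ro.from_rotvec(st["tcp_rot"]); M=R.as_matrix()
    best=None
    for k in(0,180):
        a=np.radians(yawdeg+k); y=np.array([np.cos(a),np.sin(a),0]); z=np.array([0,0,-1.]); x=np.cross(y,z)
        T=Ro.from_matrix(np.stack([x,y,z],1)); t=np.degrees((R.inv()*T).as_rotvec())
        if best is None or np.linalg.norm(t)<np.linalg.norm(best): best=t
    return (M.T@(np.array(target)-st["tool_pos"])).round(1),best.round(2)
E
python3 - <<'E'
from h import *
from workcell import arm
s=arm.state(); print(Ro.from_rotvec(s["tcp_rot"]).as_matrix().round(3))
print(rel(s,(533.5,445.4,140),81)); 
W=world(pickle.load(open("pics/top0.pkl","rb")))
Ws=world(pickle.load(open("pics/side0.pkl","rb")))
for V in(W,Ws):
    m=(V[...,2]>100)&(V[...,0]>350)&(V[...,0]<750)&(V[...,1]>0)&(V[...,1]<420)
    p=V[m]
    for z in range(100,900,60):
        q=p[(p[:,2]>=z)&(p[:,2]<z+60)]
        if len(q): print(z,len(q),q.min(0).round(),q.max(0).round())
E
```

```text
[[-0.902  0.432 -0.001]
 [ 0.432  0.902 -0.002]
 [ 0.    -0.002 -1.   ]]
(array([-288.8,    8. ,   72.7]), array([ -0.11,  -0.03, -16.6 ]))
100 349 [539. 123. 100.] [585. 161. 160.]
160 526 [547. 134. 160.] [586. 171. 220.]
220 799 [548. 146. 220.] [588. 180. 280.]
280 560 [549. 148. 280.] [588. 190. 340.]
340 632 [550. 157. 340.] [580. 200. 400.]
400 756 [548. 166. 400.] [573. 210. 460.]
460 170 [547. 198. 460.] [565. 210. 490.]
100 375 [540. 119. 100.] [588. 165. 160.]
160 474 [547. 129. 160.] [588. 173. 220.]
220 489 [548. 140. 220.] [588. 183. 280.]
280 235 [549. 150. 280.] [583. 194. 340.]
340 197 [550. 161. 340.] [571. 203. 400.]
400 169 [549. 169. 400.] [570. 211. 450.]
```

```bash
python3 -m jog '[[80,-45,1,10,0,0,-5],[80,-90,3,20,0,0,-10],[80,-135,5,30,0,0,-16.6],[80,-180,6,40,0,0,-16.6],[80,-225,7,50,0,0,-16.6],[80,-265,8,60,0,0,-16.6],[80,-289,8,72,0,0,-16.6],[80,-289,8,72,0,0,-16.6]]' 80
python3 - <<'E'
from h import *
from workcell import arm,cams
s=arm.state(); print(s["t"],rel(s,(533.5,445.4,66),81),s["width"])
f=cams.grab_frame("wrist"); cv2.imwrite("pics/w1.png",f["pixels"])
E
```

```text
t: 0.95
tool_pos: [535.5, 442.0, 137.6]
tcp_rot: [-0.253, -3.128, 0.008]
force: [-0.8, 0.7, -1.2]
width: 68.2
0.95 (array([ 2.4,  3.4, 71.5]), array([-0.3 , -0.17, -0.25])) 68.2070595435269
```

View pics/w1.png

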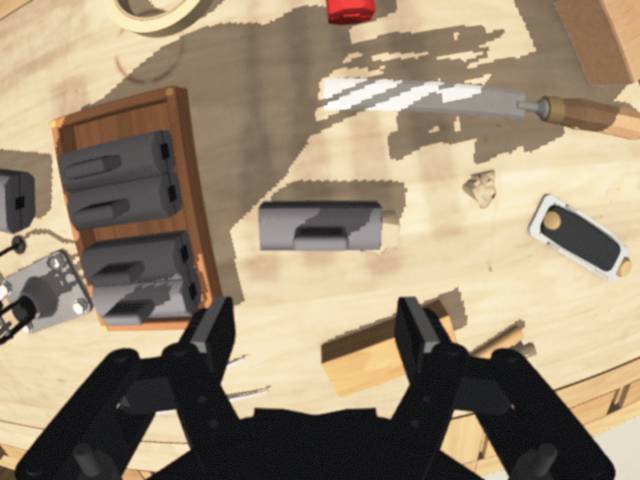

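The wrist view shows the stray at about (320,227), square to the jaws and centred between the fingers, whose midpoint is about x=317. A small wood scrap lies at its right end (390,230), lower than the fingertips. Descending.

```bash
python3 -m jog '[[80,2.4,3.4,20,0,0,0],[80,2.4,3.4,40,0,0,0],[80,2.4,3.4,60,0,0,0],[80,2.4,3.4,70,0,0,0],[80,2.4,3.4,71,0,0,0],[80,2.4,3.4,71,0,0,0]]' 80
python3 - <<'E'
from h import *
from workcell import arm,cams
s=arm.state(); print(s["t"],rel(s,(533.5,445.4,66),81),s["width"])
f=cams.grab_frame("wrist"); cv2.imwrite("pics/w2.png",f["pixels"])
E
```

```text
t: 1.6
tool_pos: [531.6, 447.7, 68.1]
tcp_rot: [-0.249, -3.128, 0.005]
force: [-0.5, 0.1, 0.4]
width: 68.6
1.6 (array([-2.3, -1.9,  2.1]), array([-0.21, -0.19, -0.12])) 68.55794002887004
```

View pics/w2.png

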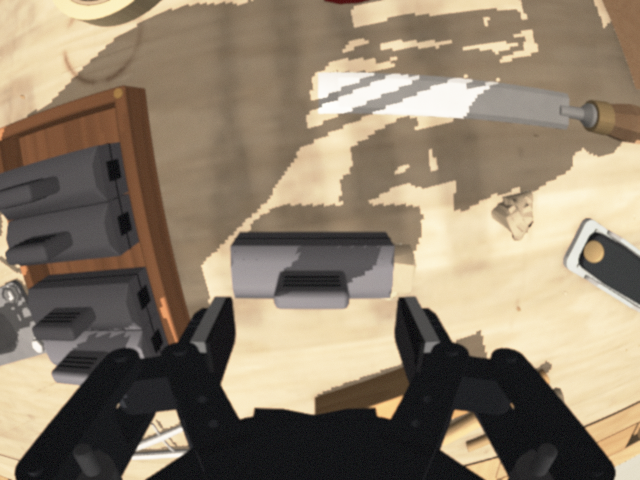

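```bash
cat >> h.py <<'E'
def worldfish(f):
    K=f["intrinsics"];Z=f["range_z"].astype(float);R=cv2.Rodrigues(np.array(f["rvec"],float))[0]
    v,u=np.mgrid[:480,:640]; a=(u-K[0,2])/K[0,0]; b=(v-K[1,2])/K[1,1]; th=np.hypot(a,b)+1e-9
    k=np.tan(th)/th
    P=np.stack([a*k*Z,b*k*Z,Z],-1); W=(P-np.array(f["tvec"]).ravel())@R; W[Z==0]=np.nan
    return W
def fishproj(f,p):
    R=cv2.Rodrigues(np.array(f["rvec"],float))[0]; c=R@np.array(p)+np.array(f["tvec"]).ravel()
    th=np.arctan2(np.hypot(c[0],c[1]),c[2]); r=np.hypot(c[0],c[1]); K=f["intrinsics"]
    return K[0,2]+K[0,0]*th*c[0]/r,K[1,2]+K[1,1]*th*c[1]/r
E
python3 - <<'E'
from h import *
from workcell import arm,cams
for i in range(2):
    s=arm.state(); f=cams.grab_frame("wrist"); W=worldfish(f); print(s["tool_pos"].round(1),s["tcp_rot"].round(3))
    R=cv2.Rodrigues(np.array(f["rvec"],float))[0]; print("cam",(-R.T@f["tvec"].ravel()).round(1))
    blobs(W,66,82,(500,570,400,490)); print("tcp proj",fishproj(f,s["tool_pos"]))
E
```

```text
[532.3 447.9  68.9] [-0.25  -3.129  0.004]
cam [455.5 460.2 229.3]
px [310.2 294.8] n 1825 med [531.6 445.5  73.3] rect c [533.  445.3] size [35.5 11.1] ang 80.7
tcp proj (np.float64(315.18573656391226), np.float64(291.34633571672197))
[532.6 448.   69.3] [-2.50e-01 -3.13e+00  3.00e-03]
cam [455.7 460.2 229.6]
px [310.3 293.6] n 1805 med [531.6 445.8  73.3] rect c [533.1 445.4] size [35.5 11.2] ang 80.9
tcp proj (np.float64(315.2014856917306), np.float64(291.297330306832))
```

Wrist depth puts the rib at (533.1, 445.4) and 80.8°, in agreement with the top camera. I'll trim the position slightly, then close.

```bash
python3 -m jog '[[80,0,-2.5,3,0,0,0],[80,0,-2.5,3,0,0,0],[30,0,-2.5,3,0,0,0],[30,0,-2.5,3,0,0,0],[30,0,-2.5,3,0,0,0],[30,0,-2.5,3,0,0,0]]' 80; python3 -m jog '[[30,0,0,0,0,0,0],[30,0,0,0,0,0,0],[30,0,0,0,0,0,0]]' 80
```

```text
t: 2.35
tool_pos: [532.4, 445.4, 66.3]
tcp_rot: [-0.251, -3.13, 0.003]
force: [0.6, -0.1, -0.6]
width: 25.5
t: 2.65
tool_pos: [532.3, 445.4, 66.3]
tcp_rot: [-0.251, -3.13, 0.003]
force: [-0.2, -1.2, -0.3]
width: 25.8
```

The fingers closed to 25.5 mm, which is narrower than the 36 mm rib, so I need to look.

Run:
```python
from h import *
from workcell import arm,cams
f=cams.grab_frame("wrist"); cv2.imwrite("pics/w3.png",f["pixels"])
W=worldfish(f);blobs(W,66,82,(500,570,400,490))
f=cams.grab_frame("side"); cv2.imwrite("pics/s3.png",cv2.resize(f["pixels"][170:310,190:370],None,fx=4,fy=4,interpolation=cv2.INTER_CUBIC))
```

```text
px [314.9 295.9] n 1517 med [531.3 445.4  73.4] rect c [533.3 445.7] size [34.3 10.3] ang 81.4
```

View pics/w3.png

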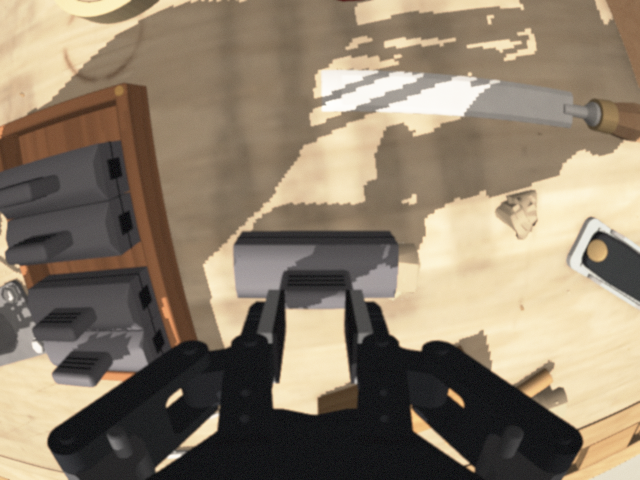

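View pics/s3.png

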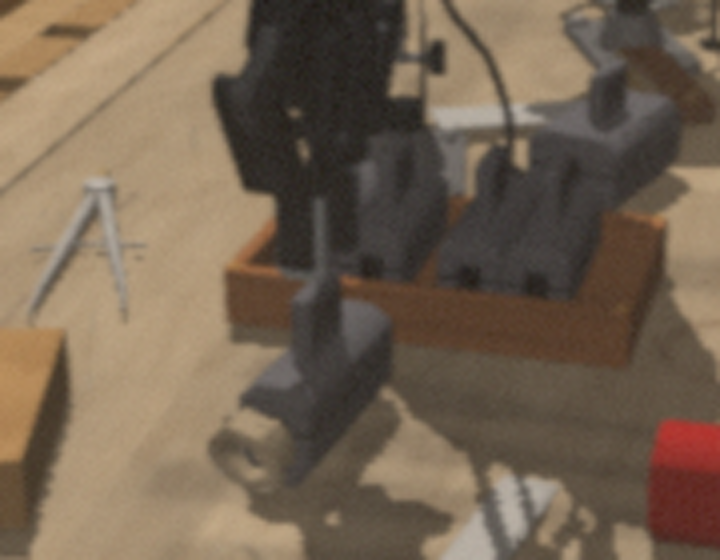

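Run:
```python
from h import *
from workcell import arm,cams
f=cams.grab_frame("wrist"); W=worldfish(f); s=arm.state();print(s["tool_pos"],s["width"])
M=Ro.from_rotvec(s["tcp_rot"]).as_matrix()
for p in [(265,310),(280,295),(262,340),(282,350),(355,300),(365,340),(350,350),(315,280),(315,300),(235,340)]:
    w=W[p[1],p[0]];print(p,w.round(1),"tool",(M.T@(w-s["tool_pos"])).round(1))
for d in [(0,0,0),(0,18,17),(0,-18,17),(0,13,17),(0,-13,17),(11,13,17),(-11,13,17)]: print(d,np.round(fishproj(f,M@np.array(d)+s["tool_pos"])))
cv2.imwrite("pics/w3c.png",cv2.resize(f["pixels"][220:420,210:420],None,fx=3,fy=3,interpolation=cv2.INTER_CUBIC))
```

```text
[532.35723933 445.38132614  66.29446723] 25.421595831250816
(265, 310) [517.7 429.  106.8] tool [ 11.9 -18.6 -40.4]
(280, 295) [518.9 433.3  93.2] tool [ 11.4 -14.2 -26.9]
(262, 340) [517.8 430.5 127.2] tool [ 12.1 -17.1 -60.9]
(282, 350) [535.8 431.8 107.5] tool [ -5.5 -12.9 -41.1]
(355, 300) [523.3 462.5  98.3] tool [ 11.7  15.4 -32. ]
(365, 340) [522.7 462.9 127.7] tool [ 12.5  15.7 -61.4]
(350, 350) [535.  457.8 114.5] tool [ -0.6  12.6 -48.2]
(315, 280) [528.7 445.9  61.2] tool [ 3.7 -0.1  5.1]
(315, 300) [533.  445.2  74.2] tool [-0.6 -0.1 -7.9]
(235, 340) [516.1 422.1 128.2] tool [ 12.4 -25.7 -61.9]
(0, 0, 0) [315. 291.]
(0, 18, 17) [350. 277.]
(0, -18, 17) [281. 277.]
(0, 13, 17) [340. 277.]
(0, -13, 17) [290. 277.]
(11, 13, 17) [341. 257.]
(-11, 13, 17) [339. 296.]
```

View pics/w3c.png

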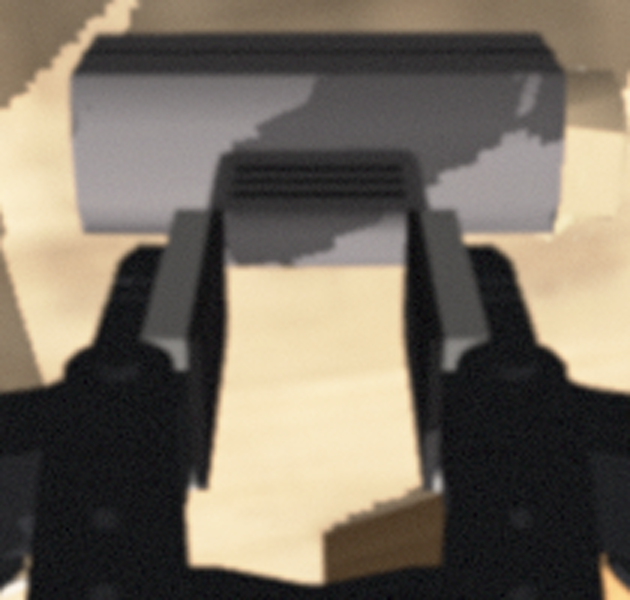

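Run:
```python
from h import *
from workcell import arm,cams
f=cams.grab_frame("side"); W=world(f)
m=(abs(W[...,0]-533)<45)&(abs(W[...,1]-445)<60)&(W[...,2]<200)
for z in range(40,200,6):
    q=W[m&(W[...,2]>=z)&(W[...,2]<z+6)]
    if len(q): print("side",z,len(q),q.min(0).round(),q.max(0).round())
f=cams.grab_frame("wrist"); W=worldfish(f)
for r in range(282,345,4): print(r,[tuple(W[r,c].round(0)) for c in (272,276,282,354)])
```

```text
side 40 237 [513. 403.  40.] [554. 495.  46.]
side 46 153 [518. 404.  46.] [548. 491.  52.]
side 52 41 [527. 435.  52.] [540. 467.  58.]
side 58 45 [526. 434.  58.] [540. 466.  64.]
side 64 43 [526. 433.  64.] [540. 469.  70.]
side 70 60 [527. 430.  70.] [540. 467.  75.]
side 82 32 [519. 431.  84.] [544. 468.  88.]
side 88 58 [518. 429.  88.] [546. 473.  94.]
side 94 72 [519. 430.  94.] [545. 475. 100.]
side 100 74 [518. 429. 100.] [544. 476. 106.]
side 106 76 [518. 428. 106.] [543. 477. 112.]
side 112 71 [518. 429. 112.] [542. 475. 118.]
side 118 66 [517. 424. 118.] [542. 476. 124.]
side 124 46 [514. 409. 124.] [540. 486. 130.]
side 130 115 [512. 409. 130.] [550. 494. 136.]
side 136 133 [512. 405. 136.] [550. 497. 142.]
side 142 96 [512. 399. 142.] [552. 500. 148.]
side 148 138 [512. 394. 148.] [552. 503. 154.]
side 154 138 [512. 395. 154.] [553. 504. 160.]
side 160 128 [511. 390. 160.] [553. 505. 166.]
side 166 101 [511. 391. 166.] [537. 505. 172.]
side 172 105 [509. 386. 172.] [538. 503. 178.]
side 178 134 [509. 386. 178.] [552. 505. 184.]
side 184 160 [509. 390. 184.] [550. 504. 
[... 3226 characters left out ...]
), np.float64(433.0), np.float64(122.0)), (np.float64(519.0), np.float64(434.0), np.float64(122.0)), (np.float64(533.0), np.float64(432.0), np.float64(101.0)), (np.float64(524.0), np.float64(460.0), np.float64(121.0))]
338 [(np.float64(521.0), np.float64(433.0), np.float64(122.0)), (np.float64(521.0), np.float64(434.0), np.float64(121.0)), (np.float64(534.0), np.float64(432.0), np.float64(101.0)), (np.float64(525.0), np.float64(460.0), np.float64(122.0))]
342 [(np.float64(523.0), np.float64(432.0), np.float64(120.0)), (np.float64(523.0), np.float64(434.0), np.float64(122.0)), (np.float64(533.0), np.float64(432.0), np.float64(106.0)), (np.float64(527.0), np.float64(459.0), np.float64(121.0))]
```

Side and wrist depth agree that the fingertips are at z≈87, which is about 38 mm higher than the stated tool geometry implies. So the fingers closed above the rib and disturbed nothing. I'll use the measured offset: open, go 37 mm lower, then close.

```bash
python3 -m jog '[[75,0,0,-8,0,0,0],[75,0,0,-8,0,0,0],[75,0,0,-8,0,0,0],[75,0,0,-8,0,0,0],[75,1,0,10,0,0,0],[75,1,0,25,0,0,0],[75,1,0,36,0,0,0],[75,1,0,36,0,0,0]]' 80
python3 - <<'E'
from h import *
from workcell import arm,cams
s=arm.state()
f=cams.grab_frame("wrist"); cv2.imwrite("pics/w4.png",f["pixels"]); W=worldfish(f); blobs(W,66,78,(500,570,425,465))
f=cams.grab_frame("side"); W=world(f)
m=(abs(W[...,0]-533)<45)&(abs(W[...,1]-445)<60)&(W[...,2]<200)
for z in range(40,120,6):
    q=W[m&(W[...,2]>=z)&(W[...,2]<z+6)]
    if len(q): print("side",z,len(q),q.min(0).round(),q.max(0).round())
cv2.imwrite("pics/s4.png",cv2.resize(f["pixels"][170:310,190:370],None,fx=4,fy=4,interpolation=cv2.INTER_CUBIC))
E
```

```text
t: 3.7
tool_pos: [528.6, 443.6, 25.9]
tcp_rot: [-0.25, -3.124, 0.01]
force: [-0.3, -0.2, -0.2]
width: 64.3
px [321.  350.9] n 2858 med [531.1 445.5  73.2] rect c [532.8 445.5] size [36.  11.3] ang 82.1
side 40 219 [512. 404.  40.] [554. 497.  46.]
side 46 116 [517. 404.  46.] [548. 493.  52.]
side 52 76 [513. 411.  52.] [544. 489.  58.]
side 58 97 [513. 410.  58.] [547. 494.  64.]
side 64 103 [512. 411.  64.] [547. 493.  70.]
side 70 117 [513. 409.  70.] [544. 492.  76.]
side 76 90 [512. 410.  76.] [544. 494.  82.]
side 82 85 [513. 409.  82.] [544. 494.  88.]
side 88 59 [511. 408.  88.] [543. 493.  94.]
side 94 68 [509. 387.  94.] [551. 505. 100.]
side 100 96 [507. 385. 100.] [549. 505. 106.]
side 106 80 [507. 385. 106.] [547. 505. 112.]
side 112 80 [507. 385. 112.] [548. 504. 118.]
side 118 100 [507. 386. 118.] [537. 504. 124.]
```

View pics/w4.png

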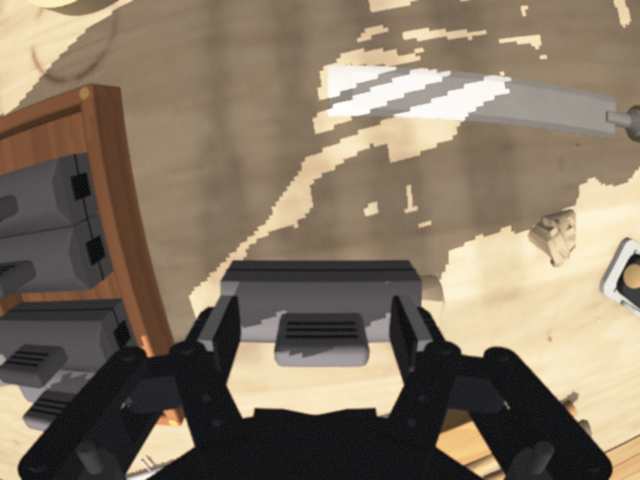

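View pics/s4.png

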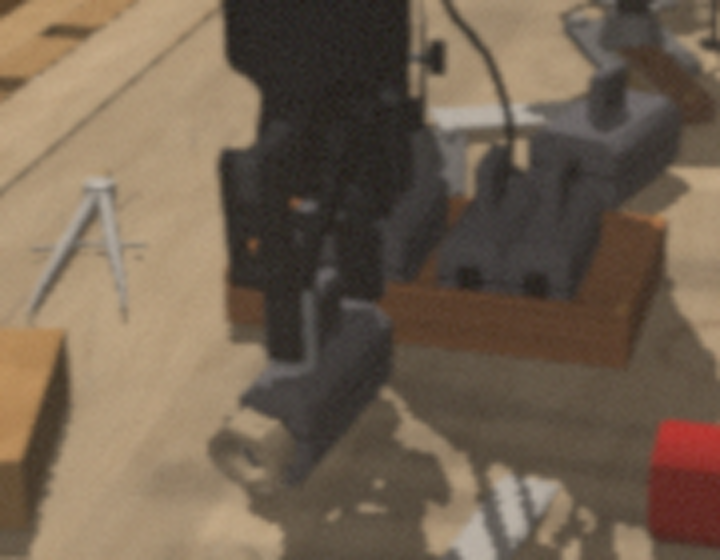

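```bash
python3 -m jog '[[75,0,0,-4,0,0,0],[75,0,0,-4,0,0,0]]'
python3 - <<'E'
from h import *
from workcell import arm
s=arm.state(); print(rel(s,(533,445.5,31),81))
E
```

```text
t: 4.0
tool_pos: [531.7, 445.7, 34.5]
tcp_rot: [-0.251, -3.13, 0.003]
force: [0.4, 0.4, 0.6]
width: 63.8
(array([-1.3,  0. ,  3.5]), array([-0.1 , -0.07, -0.16]))
```

```bash
python3 -m jog '[[75,-1,0,4,0,0,0],[75,-1,0,4,0,0,0],[25,-1,0,4,0,0,0],[25,-1,0,4,0,0,0],[25,-1,0,4,0,0,0],[25,-1,0,4,0,0,0],[25,-1,0,4,0,0,0]]' 80
python3 - <<'E'
from h import *
from workcell import arm,cams
f=cams.grab_frame("wrist"); cv2.imwrite("pics/w5.png",f["pixels"])
E
```

```text
t: 4.7
tool_pos: [533.0, 445.8, 30.8]
tcp_rot: [-0.251, -3.131, 0.002]
force: [0.1, 0.8, 1.4]
width: 34.1
```

View pics/w5.png

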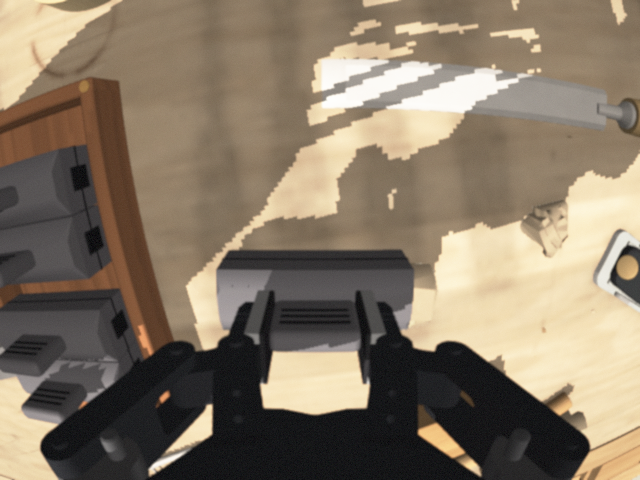

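The pads hold the rib ends at about (265,320) and (365,320), width 34 mm. Lifting.

```bash
python3 -m jog '[[25,0,0,-15,0,0,0],[25,0,0,-35,0,0,0],[25,0,0,-55,0,0,0],[25,0,0,-75,0,0,0],[25,0,0,-95,0,0,0],[25,0,0,-95,0,0,0],[25,0,0,-95,0,0,0]]' 80
python3 - <<'E'
from h import *
from workcell import arm,cams
s=arm.state();print(s["force"],s["width"])
f=cams.grab_frame("wrist"); cv2.imwrite("pics/w6.png",f["pixels"]); W=worldfish(f); blobs(W,155,185,(500,570,425,465))
s=arm.state();print(rel(s,(511,291.8,126),86.7))
E
```

```text
t: 5.45
tool_pos: [533.0, 445.9, 126.3]
tcp_rot: [-0.251, -3.131, 0.001]
force: [-0.1, -0.1, -1.4]
width: 34.4
[-0.14197261 -0.10075836 -1.40533229] 34.4053642315806
px [308.3 335. ] n 5408 med [530.2 442.9 168.9] rect c [532.1 444. ] size [42.  23.6] ang 80.6
(array([  -3.4, -155. ,   -0.8]), array([-0.14, -0.12, -5.85]))
```

View pics/w6.png

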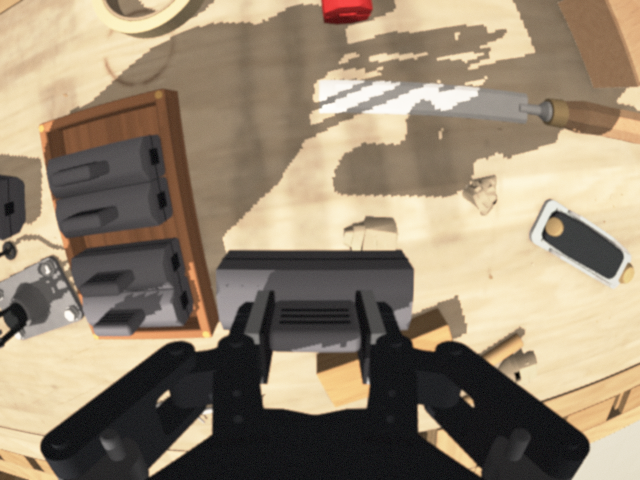

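The case is lifted and held square. Moving over the opening.

```bash
python3 -m jog '[[25,0,-15,0,0,0,-1],[25,-1,-45,0,0,0,-2],[25,-2,-75,0,0,0,-3],[25,-3,-105,0,0,0,-4],[25,-3,-130,0,0,0,-5],[25,-3.4,-148,0,0,0,-5.8],[25,-3.4,-155,0,0,0,-5.8],[25,-3.4,-155,0,0,0,-5.8]]' 80
python3 -m jog '[[25,0,0,0,0,0,0],[25,0,0,0,0,0,0]]'
python3 - <<'E'
from h import *
from workcell import arm,cams
f=cams.grab_frame("top"); cv2.imwrite("pics/t7.png",cv2.resize(f["pixels"][100:300,280:480],None,fx=3,fy=3,interpolation=cv2.INTER_CUBIC))
W=world(f); 
f=cams.grab_frame("side"); cv2.imwrite("pics/s7.png",cv2.resize(f["pixels"][130:290,210:400],None,fx=4,fy=3.7,interpolation=cv2.INTER_CUBIC));W=world(f)
m=(W[...,0]>440)&(W[...,0]<600)&(W[...,1]>325)&(W[...,1]<350)
for z in range(34,150,8):
    q=W[m&(W[...,2]>=z)&(W[...,2]<z+8)]
    if len(q)>3: print("end faces",z,len(q),np.percentile(q,2,axis=0).round(),np.percentile(q,98,axis=0).round())
f=cams.grab_frame("wrist"); cv2.imwrite("pics/w7.png",f["pixels"]); W=worldfish(f)
blobs(W,66,85,(400,620,250,350))
s=arm.state();print(rel(s,(511,291.8,126),86.7))
E
```

```text
t: 6.3
tool_pos: [510.0, 290.8, 123.9]
tcp_rot: [-0.094, -3.135, 0.005]
force: [0.1, -0.2, -1.1]
width: 34.3
t: 6.5
tool_pos: [509.7, 291.5, 123.4]
tcp_rot: [-0.093, -3.135, 0.005]
force: [-0.1, 0.5, -1.1]
width: 34.1
end faces 34 259 [442. 332.  34.] [584. 343.  42.]
end faces 42 282 [442. 327.  42.] [583. 342.  50.]
end faces 50 163 [445. 325.  50.] [577. 341.  54.]
end faces 90 25 [502. 331.  93.] [523. 340.  98.]
end faces 98 59 [499. 335.  98.] [527. 340. 105.]
end faces 106 70 [497. 330. 107.] [528. 341. 114.]
end faces 114 73 [497. 327. 114.] [528. 340. 122.]
end faces 122 75 [497. 330. 122.] [528. 341. 130.]
end faces 130 75 [497. 326. 130.] [527. 340. 138.]
end faces 138 25 [505. 326. 138.] [521. 340. 140.]
px [314.3 161.1] n 1211 med [452.8 294.6  79.5] rect c [453.3 294.3] size [35.8 10.5] ang 86.7
px [314.3 217.5] n 1278 med [484.9 292.6  79.4] rect c [486.7 292.7] size [35.5 11.2] ang 86.5
(array([-1. ,  0.3, -2.2]), array([-0.18, -0.26, -0.1 ]))
```

View pics/s7.png

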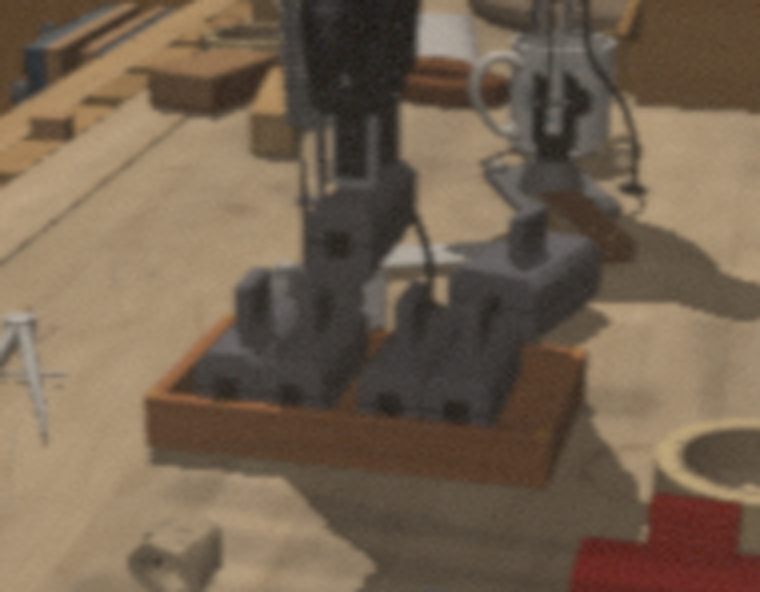

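View pics/w7.png

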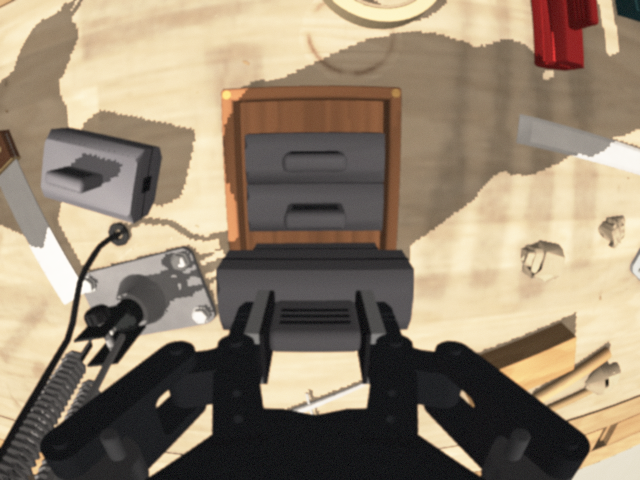

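View pics/t7.png

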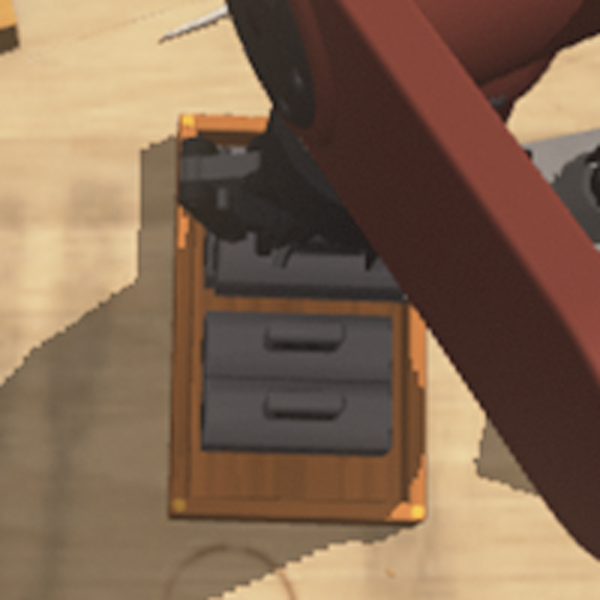

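The carried case sits between the two inner ribs: end face x 497–528, so its centre is about 1.3 mm short of the opening's centre. The wrist view still shows the near pair standing. Applying a 1.3 mm correction and lowering to just above contact.

```bash
python3 -m jog '[[25,-1.3,0.3,5,0,0,0],[25,-1.3,0.3,15,0,0,0],[25,-1.3,0.3,25,0,0,0],[25,-1.3,0.3,35,0,0,0],[25,-1.3,0.3,41,0,0,0],[25,-1.3,0.3,41,0,0,0],[25,-1.3,0.3,41,0,0,0]]' 80
python3 - <<'E'
from h import *
from workcell import arm,cams
f=cams.grab_frame("side"); cv2.imwrite("pics/s8.png",cv2.resize(f["pixels"][130:290,210:400],None,fx=4,fy=3.7,interpolation=cv2.INTER_CUBIC));W=world(f)
m=(W[...,0]>440)&(W[...,0]<600)&(W[...,1]>325)&(W[...,1]<350)
for z in range(34,120,8):
    q=W[m&(W[...,2]>=z)&(W[...,2]<z+8)]
    if len(q)>3: print("end faces",z,len(q),np.percentile(q,2,axis=0).round(),np.percentile(q,98,axis=0).round())
s=arm.state();print(rel(s,(511,291.8,126),86.7))
E
```

```text
t: 7.35
tool_pos: [511.0, 291.6, 82.5]
tcp_rot: [-0.093, -3.135, 0.005]
force: [-0.3, -0.0, -2.1]
width: 34.3
end faces 34 263 [442. 333.  34.] [584. 343.  42.]
end faces 42 278 [441. 327.  42.] [582. 343.  50.]
end faces 50 189 [446. 325.  50.] [577. 341.  57.]
end faces 58 55 [499. 335.  58.] [529. 341.  66.]
end faces 66 72 [498. 331.  66.] [531. 340.  74.]
end faces 74 69 [499. 331.  74.] [531. 342.  82.]
end faces 82 77 [498. 331.  82.] [530. 341.  90.]
end faces 90 84 [499. 326.  90.] [528. 340.  98.]
end faces 98 8 [506. 326.  98.] [522. 338.  99.]
(array([  0.7,  -0.1, -43. ]), array([-0.16, -0.23, -0.1 ]))
```

View pics/s8.png

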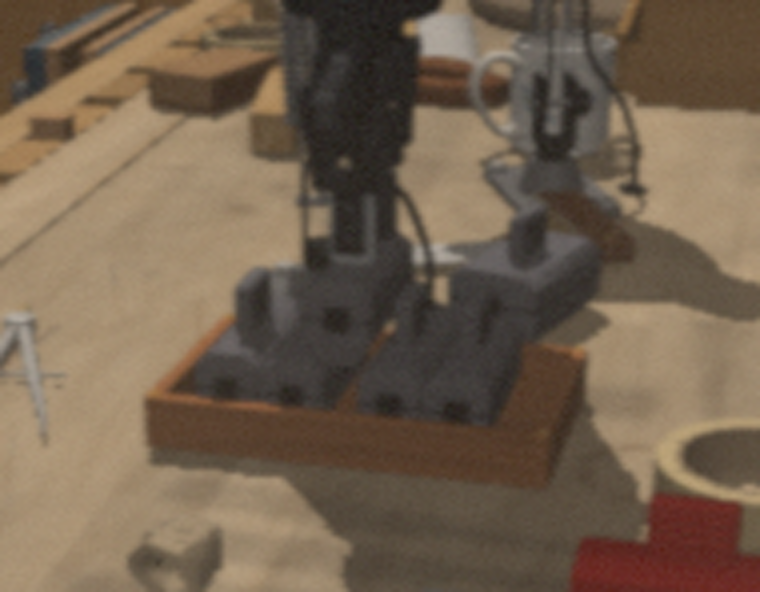

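The case is centred (498.5–530.5, as targeted) with its foot just above the bevels. Pushing in slowly while watching the force.

```bash
python3 -m jog '[[25,0,0,3,0,0,0],[25,0,0,6,0,0,0],[25,0,0,9,0,0,0],[25,0,0,12,0,0,0],[25,0,0,14,0,0,0],[25,0,0,16,0,0,0],[25,0,0,18,0,0,0],[25,0,0,18,0,0,0]]' 80
python3 - <<'E'
from h import *
from workcell import arm,cams
f=cams.grab_frame("side"); cv2.imwrite("pics/s9.png",cv2.resize(f["pixels"][130:290,210:400],None,fx=4,fy=3.7,interpolation=cv2.INTER_CUBIC));W=world(f)
m=(W[...,0]>440)&(W[...,0]<620)&(W[...,1]>325)&(W[...,1]<350)
for z in range(34,120,8):
    q=W[m&(W[...,2]>=z)&(W[...,2]<z+8)]
    if len(q)>3: print("end faces",z,len(q),np.percentile(q,2,axis=0).round(),np.percentile(q,98,axis=0).round())
s=arm.state();print(s["force"],rel(s,(511,291.8,37),86.7))
E
```

```text
t: 8.2
tool_pos: [511.6, 291.7, 64.8]
tcp_rot: [-0.093, -3.137, 0.004]
force: [0.4, -0.2, -0.1]
width: 34.4
end faces 34 280 [443. 332.  34.] [593. 344.  42.]
end faces 42 311 [442. 328.  42.] [590. 343.  50.]
end faces 50 234 [442. 326.  50.] [585. 342.  57.]
end faces 58 67 [499. 329.  58.] [531. 341.  66.]
end faces 66 74 [499. 328.  66.] [531. 341.  74.]
end faces 74 76 [500. 326.  74.] [528. 339.  81.]
end faces 98 5 [508. 325.  99.] [517. 327. 105.]
end faces 106 5 [506. 325. 108.] [519. 327. 112.]
end faces 114 9 [508. 325. 116.] [519. 327. 122.]
[ 1.3034001   0.83580591 -1.40481006] (array([ 0.5,  0.1, 27.8]), array([-0.15, -0.2 , -0.1 ]))
```

View pics/s9.png

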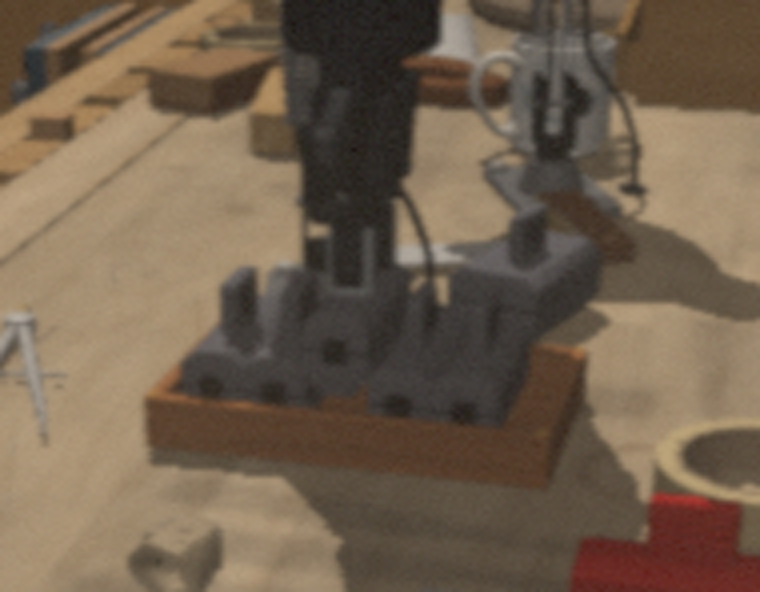

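The neighbours have slid apart and stand upright, and the stray is wedged in at about (335,340). Continuing to the floor.

```bash
python3 -m jog '[[25,0,0,4,0,0,0],[25,0,0,8,0,0,0],[25,0,0,12,0,0,0],[25,0,0,16,0,0,0],[25,0,0,19,0,0,0],[25,0,0,22,0,0,0],[25,0,0,24,0,0,0],[25,0,0,24,0,0,0]]' 80
python3 -m jog '[[25,0,0,1.5,0,0,0],[25,0,0,3,0,0,0],[25,0,0,4,0,0,0],[25,0,0,4,0,0,0]]' 80
python3 - <<'E'
from h import *
from workcell import arm,cams
f=cams.grab_frame("side"); cv2.imwrite("pics/s10.png",cv2.resize(f["pixels"][130:290,210:400],None,fx=4,fy=3.7,interpolation=cv2.INTER_CUBIC));W=world(f)
m=(W[...,0]>440)&(W[...,0]<620)&(W[...,1]>325)&(W[...,1]<350)
for z in range(34,120,8):
    q=W[m&(W[...,2]>=z)&(W[...,2]<z+8)]
    if len(q)>3: print("end faces",z,len(q),np.percentile(q,2,axis=0).round(),np.percentile(q,98,axis=0).round())
s=arm.state();print(s["force"],rel(s,(511,291.8,37),86.7))
E
```

```text
t: 9.05
tool_pos: [511.1, 291.5, 40.3]
tcp_rot: [-0.093, -3.136, 0.005]
force: [0.1, -0.4, -1.7]
width: 34.0
t: 9.45
tool_pos: [511.3, 291.6, 36.8]
tcp_rot: [-0.093, -3.136, 0.005]
force: [-0.7, -0.9, 2.1]
width: 34.3
end faces 34 299 [444. 332.  34.] [593. 343.  42.]
end faces 42 323 [442. 327.  42.] [590. 343.  50.]
end faces 50 194 [441. 326.  50.] [587. 340.  53.]
end faces 66 5 [506. 325.  67.] [517. 327.  74.]
end faces 74 4 [506. 325.  76.] [517. 326.  82.]
end faces 90 9 [506. 325.  92.] [519. 330.  98.]
end faces 98 28 [501. 326. 100.] [526. 343. 106.]
end faces 106 59 [501. 336. 106.] [525. 346. 114.]
end faces 114 30 [502. 335. 114.] [526. 349. 121.]
[-1.58177321 -0.99363986  2.69653113] (array([ 0.3,  0.2, -0.2]), array([-0.17, -0.24, -0.11]))
```

View pics/s10.png

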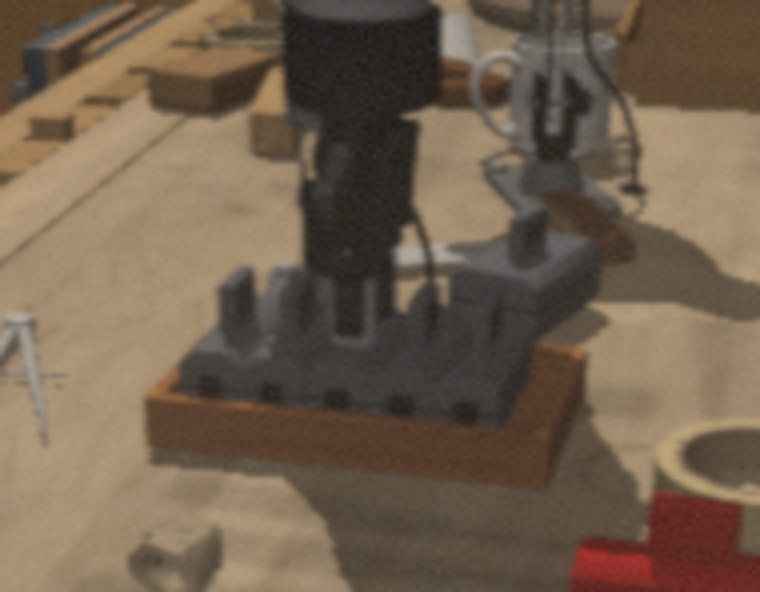

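All five cases are level, and the vertical force has just turned upward, so the stray is on the floor. Releasing and retreating.

```bash
python3 -m jog '[[65,0,0,0,0,0,0],[65,0,0,0,0,0,0],[65,0,0,0,0,0,0],[65,0,0,0,0,0,0]]'
python3 -m jog '[[65,0,0,-8,0,0,0],[65,0,0,-20,0,0,0],[65,0,0,-40,0,0,0],[65,0,0,-65,0,0,0],[65,0,0,-90,0,0,0],[65,0,0,-120,0,0,0],[65,0,0,-120,0,0,0]]'
python3 -m jog '[[65,0,30,0,0,0,0],[65,0,70,0,0,0,0],[65,0,110,0,0,0,0],[65,0,150,0,0,0,0],[65,0,180,0,0,0,0],[65,0,200,0,0,0,0],[65,0,200,0,0,0,0],[65,0,200,0,0,0,0]]'
python3 - <<'E'
from h import *
from workcell import arm,cams
f=cams.grab_frame("top"); W=world(f)
cv2.imwrite("pics/t11.png",cv2.resize(f["pixels"][100:300,280:480],None,fx=3,fy=3,interpolation=cv2.INTER_CUBIC))
print("ribs");blobs(W,66,95,(420,620,240,345));print("tops");blobs(W,48,57,(420,620,240,345))
f=cams.grab_frame("side");cv2.imwrite("pics/s11.png",cv2.resize(f["pixels"][130:290,210:400],None,fx=4,fy=3.7,interpolation=cv2.INTER_CUBIC))
E
```

```text
t: 9.9
tool_pos: [511.2, 291.6, 36.7]
tcp_rot: [-0.093, -3.136, 0.005]
force: [-0.1, 0.4, -0.1]
width: 55.6
t: 10.6
tool_pos: [515.8, 293.7, 163.8]
tcp_rot: [0.093, 3.134, 0.003]
force: [0.7, -0.3, 0.7]
width: 55.6
t: 11.4
tool_pos: [527.3, 493.0, 163.6]
tcp_rot: [0.092, 3.134, 0.001]
force: [-0.5, 0.0, 0.7]
width: 55.7
ribs
px [388.8 149.1] n 117 med [574.5 280.   79.3] rect c [576.2 279.3] size [18.6  9.8] ang 86.4
tops
px [400.7 155.7] n 356 med [572.3 258.2  52. ] rect c [575.2 266.2] size [44.6 29.5] ang 87.1
px [407.2 170.1] n 54 med [551.7 250.3  51.4] rect c [552.9 250.9] size [19.   9.8] ang 52.1
```

View pics/t11.png

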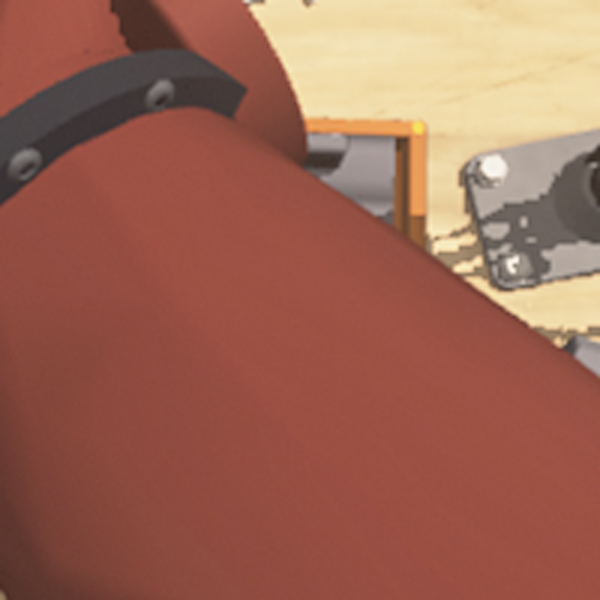

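View pics/s11.png

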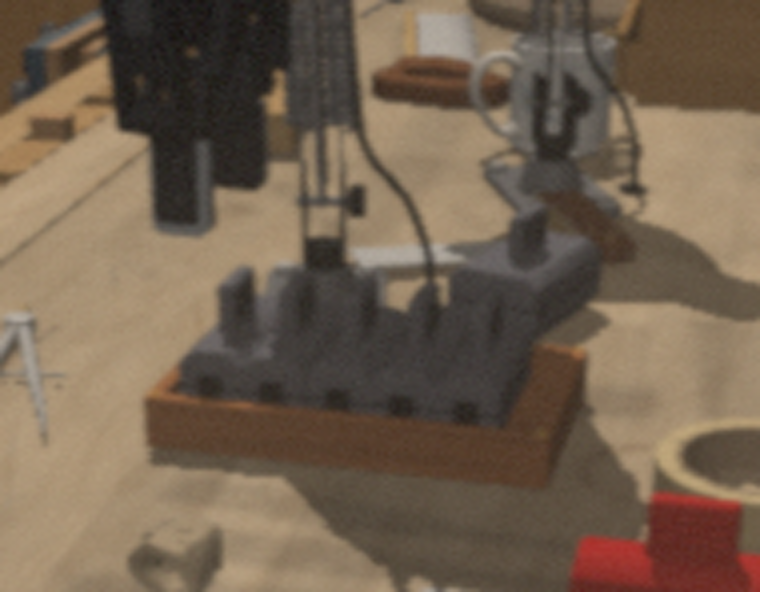

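The side view shows five cases level in the tray and the gripper clear. The forearm hides the row in the top view, so I'll check with side and wrist depth.

Run:
```python
from h import *
from workcell import arm,cams
W=world(cams.grab_frame("side"));print("side ribs");blobs(W,60,95,(420,620,240,345),15)
m=(W[...,0]>430)&(W[...,0]<620)&(W[...,1]>325)&(W[...,1]<350);q=W[m];print("end top z",np.percentile(q[:,2],[95,99,100]).round(1))
f=cams.grab_frame("wrist");cv2.imwrite("pics/w12.png",f["pixels"]);W=worldfish(f);print("wrist");blobs(W,66,95,(420,620,240,345),15);blobs(W,48,58,(420,620,240,345),15)
```

```text
side ribs
px [269.  208.7] n 110 med [574.3 299.8  72.8] rect c [576.3 292.9] size [36.5 10.2] ang 86.3
px [284.  210.6] n 113 med [543.2 303.1  73.1] rect c [544.6 294.5] size [35.1 10.1] ang 85.5
px [300. 212.] n 109 med [510.4 304.8  73.3] rect c [511.9 296.1] size [35.7 10.5] ang 83.5
px [315.6 213.6] n 101 med [478.9 307.   73.3] rect c [479.5 296.6] size [36. 10.] ang 86.0
px [331.5 215.2] n 100 med [447.  310.1  73.7] rect c [447.8 300.4] size [33.3  9.7] ang 86.0
end top z [52.1 52.9 53.9]
wrist
px [ 61.3 153.7] n 547 med [448.5 301.   78.9] rect c [448.2 295.4] size [36.8 11.3] ang 84.3
px [ 65.8 192.6] n 567 med [479.5 298.2  78.8] rect c [480.3 293.9] size [36.7 11.3] ang 87.5
px [ 72.3 230.5] n 579 med [510.8 297.1  78.6] rect c [511.7 292.6] size [36.4 11.1] ang 85.3
px [ 79.3 267.7] n 566 med [543.1 294.4  78.5] rect c [544.9 290.6] size [36.4 10.8] ang 87.2
px [ 87.  301.1] n 568 med [574.4 291.6  77.9] rect c [576.6 288.8] size [35.8 11.2] ang 86.6
px [ 85.5 149.2] n 1774 med [448.6 312.3  51.4] rect c [448.6 294.9] size [90.5 27.8] ang 87.9
px [ 90.3 185.1] n 1661 med [477.4 311.5  51.5] rect c [480.4 293.5] size [89.8 27.3] ang 86.5
px [ 95.  220.1] n 1592 med [507.8 309.8  51.6] rect c [512.4 291.4] size [90.9 27.4] ang 87.1
px [100.  255.5] n 1536 med [540.5 307.4  51.6] rect c [543.9 291. ] size [89.6 27.9] ang 84.3
px [104.7 287.8] n 1438 med [572.4 304.2  51.6] rect c [576.9 288.2] size [89.3 27.5] ang 86.9
```

View pics/w12.png

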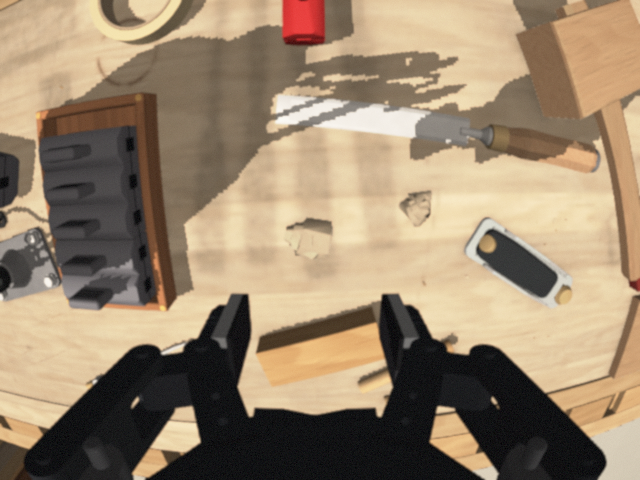

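The wrist view shows five parallel cases in the tray from (70,153) to (90,300), and the gripper holds nothing. The ribs are about 32 mm apart, and all the body tops are at z≈52 mm, so every case is on the tray floor. Handing in.

```bash
python3 -c "
from workcell import job
print(job.job_done())"
```

```text
the job is handed in; nothing more can be done
None
```

The stray slim case now stands on the tray floor between case_far and case_near, and I handed the job in at about 12 s of the 35 s allowed. I gripped it by its rib, carried it over the opening and pushed it straight down while the neighbours slid apart.

**Last checks, from wrist and side depth:**
- **Height:** all five cases have their tops at about z = 52 mm, so each is on the tray floor.
- **Spacing:** the stray is about 32–33 mm from each neighbour along the row, within the 25–65 mm allowed. It is about 5 mm from the tray's centre.
- **Angle:** wrist depth puts the stray within about 2° of square to the tray, and the neighbours look upright in the pictures.
- **Contact:** the gripper is open and well clear of everything. The readings at the end of each move never exceeded about 3 N.

**What disagreed:**
- **Fingertip height:** the fingertips sit about 38 mm farther back than the stated tool geometry. My first close went above the rib and touched nothing. I corrected it from the camera depth.
- **Side camera:** it read the stray's rib at 83.5°, against 85–87° from the wrist camera, and the ribs about 5 mm lower. Both are within tolerance.
- **Top camera:** the arm blocked its view of the row, so it could not be used for the final check.

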